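# Turn the battery tray round and dock it in the charger

### The arm

A 6-joint arm with a two-finger parallel gripper is mounted at the origin on a cart in front of the work surface, level with it; the furniture and walls round the work are solid. World frame = base frame: x ahead of the robot, y to its left, z up, the work surface at z = 0. Lengths are in m, angles in degrees, forces in N, time in s.
With the tool pointing down it reaches from about 0.375 to 0.9 m from the base axis. Payload 3.1 kg.
Tool frame: the origin (TCP) lies on the centre line of the jaws, within the pads' length; the fingertips stand 25 mm ahead of it and the grasp point (between the pads) lies 6 mm ahead of it; z points along the fingers, y is the line along which they close (so a half turn about z gives the same grasp; the last joint's range is limited). The gripper opens to 87 mm and grips with 3 to 60 N. Pads are 19 mm wide; open, the fingers measure 117 mm over their backs; the gripper's body (75 mm by 190 mm) begins 51 mm behind the grasp point.
Start: joints at [-86.946, 30.224, 82.088, -0, 67.689, -10.227], TCP at [0.144, -0.608, 0.248] pointing down, gripper open.
Joint ranges: [-176.69, 176.69], [-43.24, 126.21], [12.49, 139.97], [-82, 262], [0, 151.66], [-163.58, 163.58]. Speed limits (degrees/s): [159.86, 159.86, 180, 180, 180, 180].

### API

Orientations are given as a 3x3 rotation matrix whose columns are the frame's x, y, z axes.
In Python, from rig import * gives the robot as it stands.
- The arm moves only by the tool step_arm, never from a script. Its argument "steps" is a list of rows, each a list of 7 numbers: the shift along the tool's x, y, z normalised to -1 to 1, where 1 is 0.3 m, then the turn, a rotation vector about the tool's x, y, z normalised to -1 to 1, where 1 is 45 degrees, then the gripper's target within -1 to 1 (shut at 1, half-way at 0, fully open at -1). A call has 1 to 8 rows; each row is the pose to reach, as a shift and turn from the pose commanded when the call began, along the tool's axes at that moment; what a row does not reach only later rows make up. A row lasts 1/12 s, in which the tool goes at most 41.7 mm and 7.16 degrees, less where a joint would pass 70% of its speed; a pose out of reach is approached as far as the arm can. A call with a number of a shift or a turn outside -1 to 1 is refused whole. A call with a gripper value outside its range is refused whole. The fingers move at their own pace and stop on an object; the grip force is fixed at half the most. Time passes only in rows, so rows that repeat a pose let the fingers close. It gives the time, the measured TCP pose, the force, the opening and the grip force at its end, in the units of the state.
- read_state(): the state, without advancing time (a new reading comes with each control period).
- capture(name): name is "scene" or "side" or "wrist"; returns a dict with "image" (384x512x3 uint8, red, green, blue), "vertical_fov" (degrees; the focal length in pixels is half the picture's height over the tangent of half this angle, whatever the lens; pixels are square), "cx", "cy" (the principal point, pixels), "world_from_camera" (4x4, takes a point from camera to world coordinates); the wrist camera has in their place "T_tool_cam" (4x4, takes a point from camera to tool coordinates, whose origin is the TCP and whose axes are the flange's). Camera axes: x right, y down, z forward; pixel columns grow to the right and rows downward; lengths in m; the calibration is good to about 2 mm. A picture is of the moment at which its call begins: read the wrist's pose just before it. There is no depth.
- hand_in(): hands the job in; it is judged then, once.
The state is a dict: "time_s": time; "joint_positions": joint angles; "qvel": joint speeds; "tau": joint torques, N m; "position": TCP position; "tcp_rot": TCP orientation; "force": force on the tool from outside, world axes, zero at the start; "moment": the same for the moment, N m; "opening": opening from 0.0 (shut) to 1.0 (fully open); "grasp_force": force on a finger pad.
Only numpy, scipy, OpenCV 4.12 (cv2) and the standard library are available. Lean on these libraries where they do the work, as an engineer would, in place of code of your own. Each camera call takes 0.05 s, during which the arm holds its last target. There are 200 camera calls.

### The job

The battery tray stands the wrong way round for the charging dock: pick it up by its carrying bar, turn it end for end and slide it between the dock's guide rails with the brass contact end first. Then push on its wide front plate until it clicks fully home and stays there held by its catches, feeling for the stop rather than forcing it, and let go; keep the tray level and leave the spectacles, jar and tape measure where they are.

Things in the scene. Friction and masses are not known exactly. Their poses are not given: they have to be found in the camera images.
- tray: Loose battery tray, 0.35 to 0.65 kg, on the worktop. Origin: centre of the underside of its grey plate (150 long x 96 wide x 6 thick); x points to the contact end, z up. Two black battery packs on it, tops 32 high. A notch in each long edge (x = 12 to 32) takes a catch. At the start the contact end points away from the dock, give or take 40 degrees.
- tray_bar (a point): Centre of the tray's orange carrying bar, right above the tray's origin: 12 wide (across the tray) x 14 high x 84 long (along tray x), z from 50 to 64, on a post at each end (x = +-37); 18 of free height between it and the packs. Grasp it here from above, across the bar.
- tray_lead (a point): Middle of the face of the tray's contact end (orange wall, 84 wide, top 32 high, two brass strips, base corners bevelled), 75 ahead of the tray's origin, 17 up
- tray_front (a point): Middle of the outer face of the tray's orange front plate, 83 behind the tray's origin, 21 up: 110 wide (too wide for the rails), 8 thick, z from 1 to 41. The place to push the tray home.
- dock: Fixed charging dock: grey hood over two aluminium guide rails. Origin: on the worktop, centre of the rails' flared mouth; x runs level inward along the rails, z up. Rails 99 apart inside from x = 18 to 164 (1.5 play each side of the tray's plate), flaring to 110 at x = 0. Lips 12 above the worktop overhang the plate's edges: the tray slides on the worktop, straight along the rails.
- dock_hood (a point): Middle of the front edge of the dock's hood, underside level: 16 inward of the dock's origin, 74 up. Hood 118 wide, its top 80 up (a black box on it to 91). The tray's bar passes under it, a hand on the bar does not. Hidden under it a carriage is clamped at a depth that differs each time and is not measured: the tray's origin comes to rest between 48 and 68 inward of the dock's origin.
- contacts (a joint): Sprung contact block on the hidden carriage, slide in m: 0 untouched, grows as the tray presses it; about 0.006 when the tray sits in its catches; 2 to 5 N
- catch_a (a joint): Sprung roller catch on the carriage, at one rail, slide in m: 0 out (at rest, or dropped into the tray's notch), about 0.003 to 0.004 while it rides on the edge of the tray's plate. Sliding the tray in past catches and contacts takes 5 to 18 N, now and then more if it binds (then back off and push again). With both catches in, the tray stays when let go.
- catch_b (a joint): The same catch at the other rail
- buffer (a joint): Rubber end stop on the carriage, slide in m: 0 untouched, 6 N per mm pressed. The tray meets it 2 mm after the catches drop in; pushing on until the force is 20 to 25 N makes sure of the click; 0.008 is too hard.
- glasses: Bystander: brown spectacles, 141x142x42, on the worktop; origin on the worktop under their middle; leave alone
- jar: Bystander: white jar with yellow lid, 66 across, 97 high; origin: centre of its underside; leave alone
- tape: Bystander: yellow tape measure, 35x92x61; origin: centre of its underside; leave alone

How it is judged:
By the outcome, as a careful person would: the job done as asked, in the order asked, and still so for the second after the job is handed in, with the robot touching nothing.
It also fails if it takes over 72 s, if anything falls off the work surface, if the arm or the gripper's body presses on something with over 40 N, if the wrist force passes 120 N, or if a joint passes its speed limit or range.

## Working session

There is one attempt and no reset: what is moved stays moved. The work goes in short steps, Python scripts to look and compute and a tool call to move; the robot and the scene stay as the last step left them, time stands still between calls to the robot, and variables do not carry over. Pictures are saved under pics/ and viewed, at most 10 in all, crops included, and the job is handed in when it is done.

Besides the shell and the picture viewer there is one more tool, called after "Request:" as name(argument=value, ...), one argument or row to a line, values as JSON. step_arm: Moves the arm, as the interface text tells. Scaled input: -1 to 1 covers 0.3 m each way for a shift and 45 degrees each way for a turn. Its arguments: {"type":"object","properties":{"steps":{"type":"array"}},"required":["steps"]}

```bash
mkdir -p pics; cat > h.py <<'E'
from rig import *
import numpy as np, cv2
def cam(n):
    s=read_state(); c=capture(n); im=c["image"]; H=im.shape[0]
    f=H/2/np.tan(np.radians(c["vertical_fov"])/2)
    if n=="wrist":
        T=np.eye(4); T[:3,:3]=np.array(s["tcp_rot"]); T[:3,3]=s["position"]; T=T@np.array(c["T_tool_cam"])
    else: T=np.array(c["world_from_camera"])
    return dict(im=im,f=f,cx=c["cx"],cy=c["cy"],T=T)
def ray(c,u,v):
    d=c["T"][:3,:3]@np.array([(u-c["cx"])/c["f"],(v-c["cy"])/c["f"],1]); return c["T"][:3,3],d
def onz(c,u,v,z):
    o,d=ray(c,u,v); return o+d*(z-o[2])/d[2]
def proj(c,p):
    q=c["T"][:3,:3].T@(np.array(p)-c["T"][:3,3]); return c["f"]*q[:2]/q[2]+[c["cx"],c["cy"]]
def save(c,n): cv2.imwrite("pics/"+n,c["im"][:,:,::-1])
E
python3 - <<'E'
from h import *
import pickle
a=cam("scene");b=cam("side");pickle.dump((a,b),open("c0.pkl","wb"))
save(a,"a.png");save(b,"b.png")
for c in(a,b): print(c["f"],c["T"].round(3).tolist())
s=read_state();print(s["time_s"],np.round(s["tcp_rot"],3).tolist(),s["force"])
E
```

```text
356.04811160349584 [[-0.808, -0.256, 0.531, 0.077], [-0.59, 0.363, -0.722, 0.563], [-0.008, -0.896, -0.444, 0.511], [0.0, 0.0, 0.0, 1.0]]
417.8570118699008 [[0.998, 0.025, -0.062, 0.673], [0.066, -0.49, 0.869, -1.251], [-0.009, -0.871, -0.491, 0.692], [0.0, 0.0, 0.0, 1.0]]
0.1 [[0.973, 0.23, -0.0], [0.23, -0.973, 0.002], [0.0, -0.002, -1.0]] [-0.17515067 -0.65947361  0.40936437]
```

View pics/a.png

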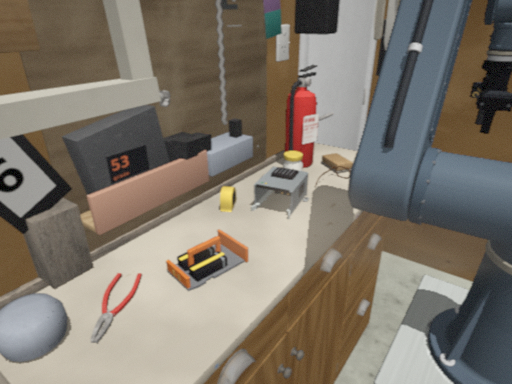

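View pics/b.png

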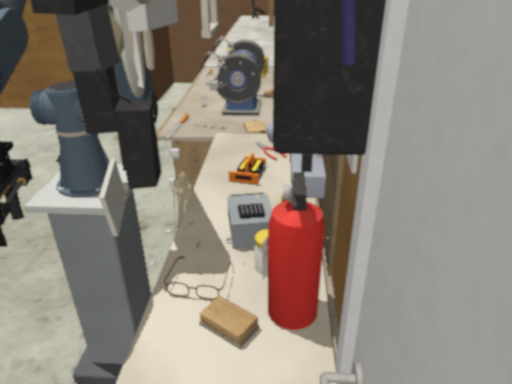

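The scene view shows the tray near (207,260), with its wide front plate at (233,247) facing the dock at (282,190). The jar, tape and spectacles are near or behind the dock. I'll zoom in for corner points.

```bash
python3 - <<'E'
from h import *
import pickle
a,b=pickle.load(open("c0.pkl","rb"))
x=cv2.resize(a["im"][150:300,150:350],None,fx=4,fy=4,interpolation=cv2.INTER_CUBIC)
cv2.imwrite("pics/a2.png",x[:,:,::-1])
for n,u,v,z in [("tray",207,265,.02),("dockhoodR",305,177,.08),("tape",228,210,0),("jar",293,170,0)]: print(n,onz(a,u,v,z).round(3))
E
```

```text
tray [0.538 0.117 0.02 ]
dockhoodR [ 0.532 -0.307  0.08 ]
tape [ 0.684 -0.128  0.   ]
jar [ 0.683 -0.499  0.   ]
```

View pics/a2.png

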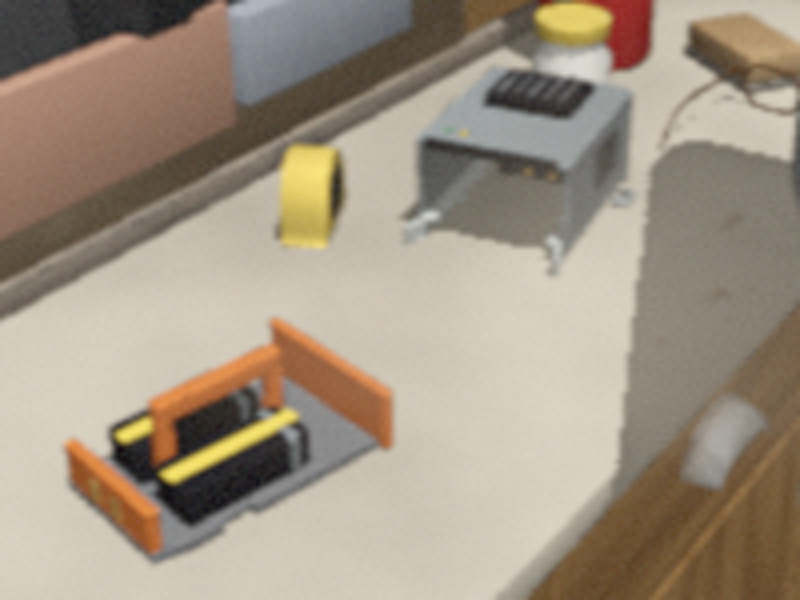

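The crop (4x, offset 150,150) gives these corners:
- Front plate top: (273,322) to (391,393).
- Contact wall top: (70,445) to (158,518).
- Bar: (155,400) to (280,355).
- Hood top: (420,138), (567,168), (632,97), (490,68).
- Rail mouths: (410,232), (556,262).

```bash
python3 - <<'E'
from h import *
import pickle
a,b=pickle.load(open("c0.pkl","rb"))
P=lambda u,v,z: onz(a,150+u/4,150+v/4,z)
F=[P(273,322,.041),P(391,393,.041)];C=[P(70,445,.032),P(158,518,.032)]
f=sum(F)/2;c=sum(C)/2
print("front",f,np.linalg.norm(F[0]-F[1]),"cont",c,np.linalg.norm(C[0]-C[1]))
d=c-f;print("tray x yaw",np.degrees(np.arctan2(d[1],d[0])),np.linalg.norm(d[:2]),"centre",f+d*(81/155))
print("bar",P(155,402,.064),P(278,350,.064))
H=[P(420,138,.08),P(567,168,.08),P(632,97,.08),P(490,68,.08)]
for h in H: print(h.round(3))
m=(H[0]+H[1])/2; r=(H[2]+H[3])/2; d=r-m
print("hood front",m,"yaw",np.degrees(np.arctan2(d[1],d[0])),np.linalg.norm(d),np.linalg.norm(H[0]-H[1]),np.linalg.norm(H[2]-H[3]))
e=H[1]-H[0];print("yaw from front edge",np.degrees(np.arctan2(e[1],e[0]))+90)
print(P(410,232,.012),P(556,262,.012))
s=read_state();print(s["position"],s["time_s"])
E
```

```text
front [0.5368198  0.02905878 0.041     ] 0.10525012069668359 cont [0.56487482 0.17568699 0.032     ] 0.08408955207954114
tray x yaw 79.16825803719271 0.1492880253317435 centre [0.55148081 0.10568385 0.03629677]
bar [0.56245763 0.14300655 0.064     ] [0.54190445 0.06734489 0.064     ]
[ 0.622 -0.179  0.08 ]
[ 0.512 -0.198  0.08 ]
[ 0.534 -0.33   0.08 ]
[ 0.654 -0.317  0.08 ]
hood front [ 0.56718269 -0.18822775  0.08      ] yaw -78.69131586963807 0.1381616976338005 0.11200318139890592 0.12079716931098088
yaw from front edge -80.36562059026696
[ 0.61965563 -0.16187182  0.012     ] [ 0.51087804 -0.18587457  0.012     ]
[ 0.14355208 -0.60767425  0.24665453] 0.1
```

```bash
cat >> h.py <<'E'
def rowto(p,yaw,R=None,p0=None):
    "row (shift/0.3, turn/45) to reach TCP p, tool x at yaw, tool down"
    from scipy.spatial.transform import Rotation as Ro
    s=read_state(); R=np.array(s["tcp_rot"]) if R is None else R; p0=np.array(s["position"]) if p0 is None else p0
    y=np.radians(yaw); T=np.array([[np.cos(y),np.sin(y),0],[np.sin(y),-np.cos(y),0],[0,0,-1]])
    w=np.degrees(Ro.from_matrix(R.T@T).as_rotvec())
    return (R.T@(np.array(p)-p0)/.3).round(4).tolist(),(w/45).round(4).tolist(),T
E
python3 - <<'E'
from h import *
R=p0=None
for p,y in [((.37,-.43,.248),50),((.53,-.18,.248),77),((.551,.106,.23),77)]:
    a,b,R=rowto(p,y,R,p0);p0=np.array(p);print(a,b)
E
```

```text
[0.8707, -0.403, -0.0034] [-0.0023, -0.0012, -0.816]
[0.9812, -0.1271, 0.0] [0.0, 0.0, -0.6]
[0.9446, -0.1462, 0.06] [0.0, 0.0, 0.0]
```

Request:
step_arm(
  steps=[
    [0.87,-0.4,0,0,0,-0.816,-1],
    [0.87,-0.4,0,0,0,-0.816,-1],
    [0.87,-0.4,0,0,0,-0.816,-1],
    [0.87,-0.4,0,0,0,-0.816,-1],
    [0.87,-0.4,0,0,0,-0.816,-1],
    [0.87,-0.4,0,0,0,-0.816,-1],
    [0.87,-0.4,0,0,0,-0.816,-1],
    [0.87,-0.4,0,0,0,-0.816,-1],
  ],
)

```text
time_s: 0.77
position: [0.3744, -0.4261, 0.2471]
tcp_rot: [[0.638, 0.77, 0.002], [0.77, -0.638, 0.004], [0.004, -0.001, -1.0]]
force: [-0.7, 0.3, 0.3]
opening: 1.003
grasp_force: 0.0
```

Request:
step_arm(
  steps=[
    [0.98,-0.13,0,0,0,-0.6,-1],
    [0.98,-0.13,0,0,0,-0.6,-1],
    [0.98,-0.13,0,0,0,-0.6,-1],
    [0.98,-0.13,0,0,0,-0.6,-1],
    [0.98,-0.13,0,0,0,-0.6,-1],
    [0.98,-0.13,0,0,0,-0.6,-1],
    [0.98,-0.13,0,0,0,-0.6,-1],
    [0.98,-0.13,0,0,0,-0.6,-1],
  ],
)

```text
time_s: 1.43
position: [0.5314, -0.1758, 0.2473]
tcp_rot: [[0.22, 0.976, 0.001], [0.976, -0.22, 0.003], [0.003, 0.0, -1.0]]
force: [-0.4, -0.4, -0.2]
opening: 0.998
grasp_force: 0.0
```

Request:
step_arm(
  steps=[
    [0.94,-0.15,0.06,0,0,0,-1],
    [0.94,-0.15,0.06,0,0,0,-1],
    [0.94,-0.15,0.06,0,0,0,-1],
    [0.94,-0.15,0.06,0,0,0,-1],
    [0.94,-0.15,0.06,0,0,0,-1],
    [0.94,-0.15,0.06,0,0,0,-1],
    [0.94,-0.15,0.06,0,0,0,-1],
    [0.94,-0.15,0.06,0,0,0,-1],
  ],
)

```text
time_s: 2.1
position: [0.5479, 0.1091, 0.2289]
tcp_rot: [[0.219, 0.976, -0.001], [0.976, -0.219, 0.003], [0.002, -0.002, -1.0]]
force: [0.4, 0.4, -0.4]
opening: 0.998
grasp_force: 0.0
```

```bash
python3 - <<'E'
from h import *
import pickle
s=read_state();print(s["time_s"],s["position"],np.round(s["tcp_rot"],3).tolist(),s["joint_positions"],s["force"])
c=cam("wrist");save(c,"w1.png");pickle.dump(c,open("w1.pkl","wb"))
E
```

```text
2.1 [0.54792758 0.10905531 0.22885828] [[0.219, 0.976, -0.001], [0.976, -0.219, 0.003], [0.002, -0.002, -1.0]] [-0.28092143 26.46525814 92.84819591  0.17336853 60.75642419 12.30256683] [ 0.358787    0.40763041 -0.41915644]
```

View pics/w1.png

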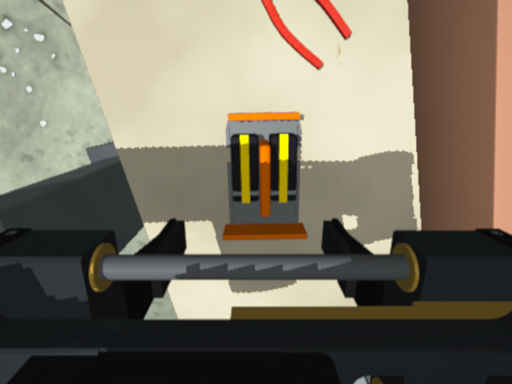

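The wrist view shows the tray nearly aligned: contact wall at (265,117), bar from (265,142) to (265,215), front plate at (265,231). I'll take the positions from an orange mask.

```bash
cat >> h.py <<'E'
def orange(c,amin=60):
    hsv=cv2.cvtColor(c["im"],cv2.COLOR_RGB2HSV)
    m=cv2.inRange(hsv,(4,170,60),(18,255,255))
    n,l,st,ce=cv2.connectedComponentsWithStats(m)
    out=[]
    for i in range(1,n):
        if st[i,4]>=amin:
            pts=np.argwhere(l==i)[:,::-1].astype(np.float32); out.append((st[i].tolist(),cv2.minAreaRect(pts),pts))
    return out
E
python3 - <<'E'
from h import *
import pickle
c=pickle.load(open("w1.pkl","rb"))
for st,r,pts in orange(c):
    print(st,r)
    w=st[2]>st[3]
    z=.064 if not w else (.041 if st[1]>200 else .032)
    if w: # top edge line fit, mid
        xs=np.unique(pts[:,0]);e=np.array([[x,pts[pts[:,0]==x,1].min()] for x in xs[3:-3]])
        q=[onz(c,st[0],np.median(e[:,1]),z),onz(c,st[0]+st[2],np.median(e[:,1]),z)]
        vx,vy,x0,y0=cv2.fitLine(e,cv2.DIST_L2,0,.01,.01).ravel();print("slope deg",np.degrees(np.arctan2(vy,vx)))
        print((q[0]+q[1])/2,np.linalg.norm(q[0]-q[1]))
    else:
        ys=np.arange(st[1]+5,st[1]+st[3]-5)
        mid=[[pts[pts[:,1]==y,0].mean(),y] for y in ys]
        P=[onz(c,*m,z) for m in (mid[0],mid[-1])];d=P[0]-P[1]
        print("bar",P,np.degrees(np.arctan2(d[1],d[0])))
        print(onz(c,265,st[1],z),onz(c,265,st[1]+st[3],z))
E
```

```text
[228, 113, 72, 8, 488] ((263.5, 116.5), (7.0, 71.0), 90.0)
slope deg -1.0681623
[0.57600978 0.17628231 0.032     ] 0.08305363091663273
[259, 140, 12, 76, 794] ((264.5, 177.5), (75.0, 11.0), 90.0)
bar [array([0.56860314, 0.14450385, 0.064     ]), array([0.55358154, 0.07147393, 0.064     ])] 78.37688766826462
[0.57024035 0.14960205 0.064     ] [0.55203635 0.06422711 0.064     ]
[223, 223, 84, 17, 1227] ((264.41082763671875, 231.27525329589844), (15.242568969726562, 83.06067657470703), 88.91908264160156)
slope deg -0.72050947
[0.5487178  0.04443965 0.041     ] 0.10568642174338869
```

```bash
python3 - <<'E'
from h import *
print(rowto((.560,.107,.13),78)[:2])
E
```

```text
([0.011, 0.0385, 0.3298], [-0.0016, 0.0001, -0.0154])
```

Request:
step_arm(
  steps=[
    [0.011,0.0385,0.33,0,0,-0.0154,-1],
    [0.011,0.0385,0.33,0,0,-0.0154,-1],
    [0.011,0.0385,0.33,0,0,-0.0154,-1],
    [0.011,0.0385,0.33,0,0,-0.0154,-1],
    [0.011,0.0385,0.33,0,0,-0.0154,-1],
  ],
)

```text
time_s: 2.57
position: [0.5604, 0.1027, 0.1297]
tcp_rot: [[0.215, 0.977, -0.003], [0.977, -0.215, -0.0], [-0.001, -0.002, -1.0]]
force: [-0.3, 0.2, 1.2]
opening: 1.0
grasp_force: 0.0
```

```bash
python3 - <<'E'
from h import *
import pickle
s=read_state();print(s["position"],s["force"])
c=cam("wrist");save(c,"w2.png");pickle.dump(c,open("w2.pkl","wb"))
for st,r,pts in orange(c):
    print(st,np.round(r[0],1),np.round(r[1],1),r[2])
    if st[3]>st[2]:
        ys=np.arange(st[1]+5,st[1]+st[3]-5)
        mid=[[pts[pts[:,1]==y,0].mean(),y] for y in ys]
        P=[onz(c,*m,.064) for m in (mid[0],mid[-1])];d=P[0]-P[1]
        print("bar",P,np.degrees(np.arctan2(d[1],d[0])))
print(rowto((.560,.107,.063),78)[:2])
E
```

```text
[0.56041342 0.10274705 0.12970969] [-0.28603431  0.20265554  1.17361882]
[201, 110, 102, 11, 931] [251.5 115. ] [ 10. 101.] 90.0
[244, 148, 17, 106, 1600] [252.  200.5] [105.  16.] 90.0
bar [array([0.56981688, 0.14774791, 0.064     ]), array([0.55394434, 0.07252389, 0.064     ])] 78.0851574376866
[197, 279, 114, 5, 425] [253.5 281. ] [  4. 113.] 90.0
([0.0122, -0.0074, 0.2267], [0.0007, 0.0002, -0.0086])
```

View pics/w2.png

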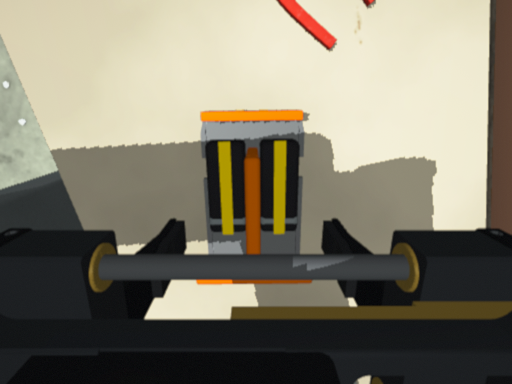

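The bar is centred between the fingers (column 252) and its far end is at row 148. The tray centre is about (0.5615, 0.109). I'll descend and grasp.

```bash
python3 - <<'E'
from h import *
print(rowto((.5615,.109,.063),78)[:2])
E
```

```text
([0.0197, -0.0039, 0.2267], [0.0007, 0.0002, -0.0086])
```

Request:
step_arm(
  steps=[
    [0.02,-0.004,0.1,0,0,-0.0086,-1],
    [0.02,-0.004,0.2,0,0,-0.0086,-1],
    [0.02,-0.004,0.227,0,0,-0.0086,-1],
    [0.02,-0.004,0.227,0,0,-0.0086,-1],
    [0.02,-0.004,0.227,0,0,-0.0086,1],
    [0.02,-0.004,0.227,0,0,-0.0086,1],
    [0.02,-0.004,0.227,0,0,-0.0086,1],
    [0.02,-0.004,0.227,0,0,-0.0086,1],
  ],
)

```text
time_s: 3.28
position: [0.5619, 0.1104, 0.064]
tcp_rot: [[0.207, 0.978, 0.003], [0.978, -0.207, -0.0], [0.001, 0.003, -1.0]]
force: [0.0, 0.3, -0.4]
opening: 0.784
grasp_force: 0.0
```

Request:
step_arm(
  steps=[
    [0,0,0,0,0,0,1],
    [0,0,0,0,0,0,1],
    [0,0,0,0,0,0,1],
    [0,0,0,0,0,0,1],
    [0,0,0,0,0,0,1],
    [0,0,0,0,0,0,1],
  ],
)

```text
time_s: 3.78
position: [0.5608, 0.1104, 0.0624]
tcp_rot: [[0.206, 0.978, -0.0], [0.978, -0.206, -0.0], [-0.0, -0.0, -1.0]]
force: [-1.1, 0.6, 0.8]
opening: 0.323
grasp_force: 0.0
```

Request:
step_arm(
  steps=[
    [0,0,0,0,0,0,1],
    [0,0,0,0,0,0,1],
    [0,0,0,0,0,0,1],
    [0,0,0,0,0,0,1],
    [0,0,0,0,0,0,1],
    [0,0,0,0,0,0,1],
  ],
)

```text
time_s: 4.28
position: [0.5609, 0.1104, 0.0624]
tcp_rot: [[0.206, 0.978, 0.0], [0.978, -0.206, -0.0], [0.0, 0.0, -1.0]]
force: [0.9, -0.9, -0.2]
opening: 0.135
grasp_force: 30.0
```

Request:
step_arm(
  steps=[
    [0,0,-0.1,0,0,0,1],
    [0,0,-0.2,0,0,0,1],
    [0,0,-0.25,0,0,0,1],
    [0,0,-0.25,0,0,0,1],
  ],
)

```text
time_s: 4.62
position: [0.5627, 0.1105, 0.1403]
tcp_rot: [[0.207, 0.978, 0.006], [0.978, -0.207, 0.0], [0.001, 0.006, -1.0]]
force: [0.7, -0.2, -4.3]
opening: 0.132
grasp_force: 30.0
```

Request:
step_arm(
  steps=[
    [-0.1,0.02,0,0,0,0.15,1],
    [-0.2,0.04,0,0,0,0.3,1],
    [-0.29,0.06,0,0,0,0.45,1],
    [-0.29,0.06,0,0,0,0.6,1],
    [-0.29,0.06,0,0,0,0.75,1],
    [-0.29,0.06,0,0,0,0.9,1],
    [-0.29,0.06,0,0,0,1,1],
    [-0.29,0.06,0,0,0,1,1],
  ],
)

```text
time_s: 5.28
position: [0.559, 0.0216, 0.1355]
tcp_rot: [[0.839, 0.544, -0.004], [0.544, -0.839, 0.001], [-0.003, -0.003, -1.0]]
force: [-0.3, -0.3, -4.5]
opening: 0.134
grasp_force: 30.0
```

Request:
step_arm(
  steps=[
    [0,0,0,0,0,0.15,1],
    [0,0,0,0,0,0.3,1],
    [0,0,0,0,0,0.45,1],
    [0,0,0,0,0,0.6,1],
    [0,0,0,0,0,0.75,1],
    [0,0,0,0,0,0.9,1],
    [0,0,0,0,0,1,1],
    [0,0,0,0,0,1,1],
  ],
)

```text
time_s: 5.95
position: [0.5595, 0.0218, 0.1362]
tcp_rot: [[0.979, -0.206, -0.003], [-0.206, -0.979, 0.0], [-0.003, 0.0, -1.0]]
force: [-0.0, -0.9, -5.2]
opening: 0.134
grasp_force: 30.0
```

Request:
step_arm(
  steps=[
    [0,0,0,0,0,0.15,1],
    [0,0,0,0,0,0.3,1],
    [0,0,0,0,0,0.45,1],
    [0,0,0,0,0,0.6,1],
    [0,0,0,0,0,0.75,1],
    [0,0,0,0,0,0.9,1],
    [0,0,0,0,0,1,1],
    [0,0,0,0,0,1,1],
  ],
)

```text
time_s: 6.62
position: [0.5598, 0.0217, 0.1366]
tcp_rot: [[0.548, -0.837, -0.002], [-0.837, -0.548, 0.0], [-0.001, 0.001, -1.0]]
force: [-0.5, 0.0, -3.5]
opening: 0.134
grasp_force: 30.0
```

Request:
step_arm(
  steps=[
    [0,0,0,0,0,0.15,1],
    [0,0,0,0,0,0.3,1],
    [0,0,0,0,0,0.4,1],
    [0,0,0,0,0,0.47,1],
    [0,0,0,0,0,0.47,1],
    [0,0,0,0,0,0.47,1],
  ],
)

```text
time_s: 7.12
position: [0.5601, 0.0216, 0.137]
tcp_rot: [[0.211, -0.977, -0.001], [-0.977, -0.211, 0.0], [-0.0, 0.001, -1.0]]
force: [0.4, -0.5, -4.2]
opening: 0.136
grasp_force: 30.0
```

```bash
python3 - <<'E'
from h import *
import pickle
s=read_state();print(s["time_s"],s["position"],np.round(s["tcp_rot"],3).tolist(),s["joint_positions"],s["force"])
c=cam("wrist");save(c,"w3.png");pickle.dump(c,open("w3.pkl","wb"))
E
```

```text
7.1167 [0.56009955 0.02164692 0.13699045] [[0.211, -0.977, -0.001], [-0.977, -0.211, 0.0], [-0.0, 0.001, -1.0]] [-9.20694966e+00  3.41092854e+01  9.70215099e+01 -4.20576111e-03
  4.89292793e+01  1.58598846e+02] [ 0.38362285 -0.50024972 -4.15876733]
```

View pics/w3.png

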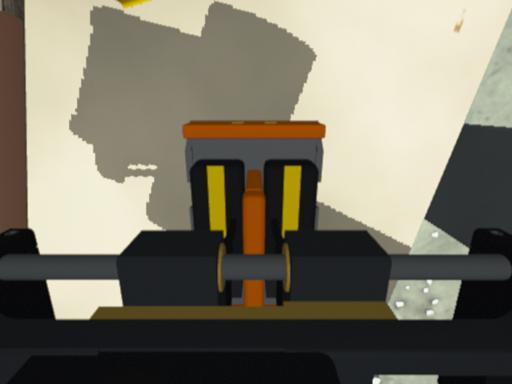

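The tray is turned and held squarely (bar at column 254, contact wall at row 130). The dock is not in view yet, so I'll move closer.

Request:
step_arm(
  steps=[
    [0.1,0.05,0,0,0,0,1],
    [0.2,0.1,0,0,0,0,1],
    [0.268,0.102,0,0,0,0,1],
    [0.268,0.102,0,0,0,0,1],
    [0.268,0.102,0,0,0,0,1],
  ],
)

```text
time_s: 7.58
position: [0.5476, -0.0647, 0.1375]
tcp_rot: [[0.206, -0.979, 0.001], [-0.979, -0.206, 0.0], [0.0, -0.001, -1.0]]
force: [0.4, 0.7, -4.1]
opening: 0.13
grasp_force: 30.0
```

```bash
python3 - <<'E'
from h import *
import pickle
s=read_state();print(s["time_s"],s["position"],np.round(s["tcp_rot"],3).tolist(),s["joint_positions"],s["force"])
c=cam("wrist");a=cam("scene");pickle.dump((c,a),open("w4.pkl","wb"))
x=cv2.resize(a["im"][130:280,170:370],None,fx=2.5,fy=2.5,interpolation=cv2.INTER_CUBIC)
o=np.zeros((600,800,3),np.uint8);o[:375,:500]=x;o[384-160:384+0,:0]=0
w=cv2.resize(c["im"][:240,:],None,fx=1.0,fy=1.0);o[-225:,:512]=w[:225]
cv2.imwrite("pics/w4.png",o[:,:,::-1])
E
```

```text
7.5833 [ 0.54756486 -0.06469511  0.13746579] [[0.206, -0.979, 0.001], [-0.979, -0.206, 0.0], [0.0, -0.001, -1.0]] [-1.83601783e+01  3.35061072e+01  9.84062950e+01  2.07000274e-02
  4.80454958e+01  1.49726155e+02] [ 0.37848644  0.65103602 -4.13544933]
```

View pics/w4.png

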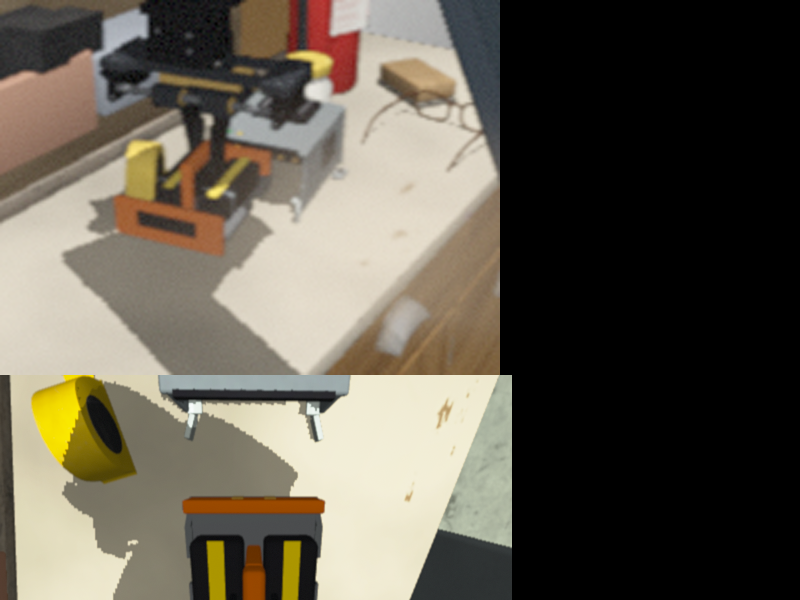

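Lower panel (wrist image, row offset 375): the rail tips are at about (190,63) and (318,63), and the hood's front edge is near row 15 from column 160 to 350. The tray nose is centred at column 254, so the lateral offset is close to zero. I'll measure it from pixel profiles.

```bash
python3 - <<'E'
from h import *
import pickle
c,a=pickle.load(open("w4.pkl","rb"))
g=cv2.cvtColor(c["im"],cv2.COLOR_RGB2HSV)
im=c["im"].astype(int)
# hood front top edge: largest downward darkening per column
e=[]
for u in range(175,335,4):
    col=im[:40,u].sum(1); d=np.diff(col); v=int(np.argmin(d)); e.append((u,v))
print(e)
for r in (14,17): print(r,[im[r,u].tolist() for u in range(152,168,2)],[im[r,u].tolist() for u in range(342,358,2)])
for r in range(26,68,4):
    print(r,"L",[int(im[r,u].sum()) for u in range(180,206)],"R",[int(im[r,u].sum()) for u in range(300,328)])
E
```

```text
[(175, 13), (179, 14), (183, 14), (187, 14), (191, 14), (195, 37), (199, 14), (203, 14), (207, 14), (211, 14), (215, 14), (219, 14), (223, 14), (227, 14), (231, 14), (235, 14), (239, 14), (243, 14), (247, 14), (251, 14), (255, 14), (259, 14), (263, 14), (267, 15), (271, 15), (275, 14), (279, 15), (283, 15), (287, 15), (291, 14), (295, 15), (299, 15), (303, 15), (307, 38), (311, 15), (315, 15), (319, 15), (323, 15), (327, 15), (331, 15)]
14 [[219, 211, 182], [220, 210, 181], [220, 211, 182], [208, 200, 173], [133, 145, 146], [152, 166, 166], [152, 166, 166], [153, 166, 166]] [[158, 171, 171], [157, 171, 171], [156, 169, 170], [159, 165, 159], [238, 232, 205], [239, 235, 210], [240, 235, 211], [240, 235, 212]]
17 [[218, 209, 178], [219, 210, 180], [219, 210, 180], [220, 211, 181], [152, 150, 134], [104, 113, 114], [106, 116, 116], [96, 104, 105]] [[141, 152, 153], [142, 153, 154], [140, 151, 153], [179, 180, 165], [241, 236, 211], [240, 235, 212], [240, 235, 212], [240, 235, 212]]
26 L [145, 140, 131, 140, 169, 175, 167, 161, 245, 365, 390, 388, 392, 398, 399, 410, 444, 450, 447, 447, 
[... 2255 characters left out ...]
R [691, 692, 692, 693, 693, 693, 694, 679, 603, 467, 394, 380, 339, 238, 197, 198, 329, 596, 716, 722, 716, 710, 692, 690, 693, 692, 692, 692]
62 L [331, 331, 331, 327, 313, 322, 336, 349, 351, 292, 217, 198, 203, 245, 319, 339, 339, 334, 334, 337, 335, 336, 337, 337, 336, 338] R [692, 693, 693, 693, 693, 692, 693, 694, 697, 665, 475, 380, 371, 322, 226, 198, 200, 360, 632, 722, 721, 713, 704, 680, 686, 693, 692, 691]
66 L [332, 333, 334, 332, 334, 332, 333, 329, 331, 328, 319, 302, 308, 326, 336, 335, 337, 335, 336, 336, 336, 339, 336, 337, 335, 337] R [693, 693, 693, 693, 693, 694, 694, 694, 693, 694, 693, 695, 697, 672, 527, 360, 360, 425, 505, 608, 651, 681, 692, 693, 693, 693, 693, 693]
```

```bash
python3 - <<'E'
from h import *
import pickle
c,a=pickle.load(open("w4.pkl","rb"))
L=[onz(c,160,14.3,.08),onz(c,348.7,15,.08)]
e=L[1]-L[0]; print("hood",L,np.linalg.norm(e),"yaw",np.degrees(np.arctan2(e[1],e[0]))+90)
for z in(.012,.016):
  for r,l,q in((58,190.3,316.3),(46,192.8,314.3),(32,201.3,306.6),(64,192,317)):
    A,B=onz(c,l,r,z),onz(c,q,r,z);print(z,r,((A+B)/2).round(4),np.linalg.norm(A-B).round(4))
A,B=onz(c,201.3,32,.013),onz(c,306.6,32,.013)
for st,r,pts in orange(c):
    print(st,np.round(r[0],1),np.round(r[1],1),r[2])
    xs=np.unique(pts[:,0]);
    if st[2]>st[3]:
        for f in("min","max"):
            ed=np.array([[x,getattr(pts[pts[:,0]==x,1],f)()] for x in xs[4:-4]]).astype(np.float32)
            k,b=np.polyfit(ed[:,0],ed[:,1],1); l,rr=st[0]-.5,st[0]+st[2]-.5
            P=[onz(c,u,k*u+b,.107) for u in(l,rr)];d=P[1]-P[0]
            print(f,(P[0]+P[1])/2,np.linalg.norm(d),"yaw",np.degrees(np.arctan2(d[1],d[0]))+90)
print(c["T"].round(3))
E
```

```text
hood [array([ 0.63155985, -0.18179235,  0.08      ]), array([ 0.51866432, -0.20505969,  0.08      ])] 0.11526825095726143 yaw -78.35461130678664
0.012 58 [ 0.5731 -0.1795  0.012 ] 0.1082
0.012 46 [ 0.5748 -0.1887  0.012 ] 0.1032
0.012 32 [ 0.5766 -0.1992  0.012 ] 0.0883
0.012 64 [ 0.5711 -0.1751  0.012 ] 0.108
0.016 58 [ 0.5729 -0.179   0.016 ] 0.1066
0.016 46 [ 0.5746 -0.188   0.016 ] 0.1016
0.016 32 [ 0.5764 -0.1983  0.016 ] 0.087
0.016 64 [ 0.571  -0.1746  0.016 ] 0.1063
[183, 123, 141, 15, 2065] [253. 130.] [ 14. 140.] 90.0
min [ 0.56287944 -0.13153839  0.107     ] 0.08215490245260873 yaw -78.15097046636319
max [ 0.56125173 -0.12376342  0.107     ] 0.08330304383661456 yaw -78.12058184722673
[242, 171, 24, 83, 1692] [253.5 212. ] [82. 23.] 90.0
[232, 280, 44, 27, 563] [253.5 293. ] [43. 26.] -0.0
min [ 0.53892723 -0.01905023  0.107     ] 0.030824365816481156 yaw -77.87706187784829
max [ 0.53644861 -0.00725916  0.107     ] 0.03136754032583752 yaw -78.03238972260806
[[-0.979 -0.198 -0.057  0.564]
 [-0.206  0.938  0.28  -0.141]
 [-0.002  0.286 -0.958  0.274]
 [ 0.     0.     0.     1.   ]]
```

Tray and dock match within about 0.5 mm laterally and 0.2° in yaw. The tray origin is about 0.12 m before the mouth. I'll lower it onto the worktop.

Request:
step_arm(
  steps=[
    [0,0,0.1,0,0,0.004,1],
    [0,0,0.18,0,0,0.004,1],
    [0,0,0.22,0,0,0.004,1],
    [0,0,0.235,0,0,0.004,1],
    [0,0,0.245,0,0,0.004,1],
    [0,0,0.245,0,0,0.004,1],
    [0,0,0.245,0,0,0.004,1],
  ],
)

```text
time_s: 8.27
position: [0.5478, -0.0631, 0.0647]
tcp_rot: [[0.205, -0.979, 0.002], [-0.979, -0.205, -0.0], [0.001, -0.001, -1.0]]
force: [-0.8, 0.4, -4.9]
opening: 0.132
grasp_force: 30.0
```

Request:
step_arm(
  steps=[
    [0,0,0.004,0,0,0,1],
    [0.04,0,0.005,0,0,0,1],
    [0.08,0,0.005,0,0,0,1],
    [0.12,0.001,0.005,0,0,0,1],
    [0.15,0.001,0.005,0,0,0,1],
    [0.17,0.001,0.005,0,0,0,1],
    [0.18,0.001,0.005,0,0,0,1],
    [0.18,0.001,0.005,0,0,0,1],
  ],
)

```text
time_s: 8.93
position: [0.5586, -0.118, 0.0627]
tcp_rot: [[0.203, -0.979, 0.002], [-0.979, -0.203, -0.001], [0.002, -0.001, -1.0]]
force: [0.3, -1.7, -0.0]
opening: 0.134
grasp_force: 30.0
```

Request:
step_arm(
  steps=[
    [0.015,0,0,0,0,0,1],
    [0.03,0,0,0,0,0,1],
    [0.045,0,0,0,0,0,1],
    [0.06,0,0,0,0,0,1],
    [0.075,0,0,0,0,0,1],
    [0.09,0,0,0,0,0,1],
    [0.1,0,0,0,0,0,1],
    [0.1,0,0,0,0,0,1],
  ],
)

```text
time_s: 9.6
position: [0.5644, -0.1468, 0.0626]
tcp_rot: [[0.204, -0.979, 0.001], [-0.979, -0.204, -0.001], [0.001, -0.001, -1.0]]
force: [-2.1, -0.1, 1.1]
opening: 0.133
grasp_force: 30.0
```

```bash
python3 - <<'E'
from h import *
import pickle
s=read_state();print(s["force"],s["moment"])
c=cam("wrist");a=cam("scene");pickle.dump((c,a),open("w5.pkl","wb"))
o=np.zeros((590,560,3),np.uint8)
o[:300,:560]=cv2.resize(a["im"][160:260,205:392],(560,300),interpolation=cv2.INTER_CUBIC)
o[300:,:560]=cv2.resize(c["im"][20:165,116:396],(560,290),interpolation=cv2.INTER_CUBIC)
cv2.imwrite("pics/w5.png",o[:,:,::-1])
E
```

```text
[-2.08597101 -0.09295619  1.10619953] [ 0.42875965  0.19046196 -0.01565158]
```

View pics/w5.png

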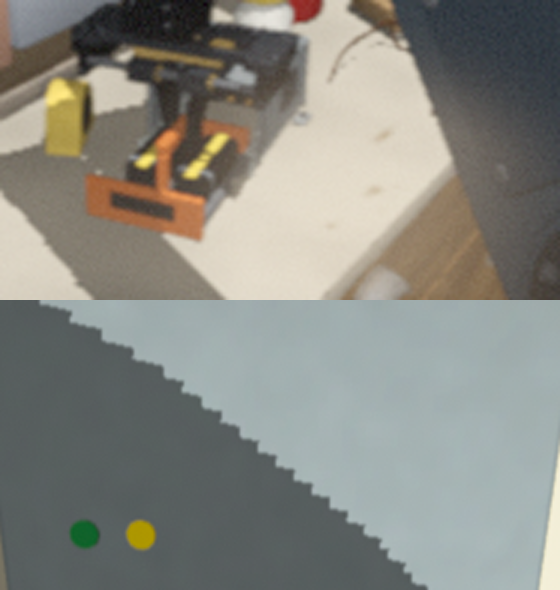

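The nose is under the hood and the tray is straight between the rails, with only about 2 N of side force. I'll continue with a slight yield.

Request:
step_arm(
  steps=[
    [0.01,0.001,0,0,0,0,1],
    [0.02,0.002,0,0,0,0,1],
    [0.03,0.002,0,0,0,0,1],
    [0.04,0.002,0,0,0,0,1],
    [0.05,0.002,0,0,0,0,1],
    [0.06,0.002,0,0,0,0,1],
    [0.065,0.002,0,0,0,0,1],
    [0.065,0.002,0,0,0,0,1],
  ],
)

```text
time_s: 10.37
position: [0.5675, -0.1655, 0.0626]
tcp_rot: [[0.203, -0.979, 0.0], [-0.979, -0.203, -0.0], [0.001, -0.0, -1.0]]
force: [-1.9, 2.6, 4.6]
opening: 0.133
grasp_force: 30.0
```

Request:
step_arm(
  steps=[
    [0,0,0,0,0,0,0],
    [0,0,0,0,0,0,0],
    [0,0,0,0,0,0,0],
    [0,0,0,0,0,0,0],
    [0,0,0,0,0,0,0],
    [0,0,0,0,0,0,0],
  ],
)

```text
time_s: 10.87
position: [0.5675, -0.1652, 0.0623]
tcp_rot: [[0.204, -0.979, 0.0], [-0.979, -0.204, -0.0], [0.0, -0.0, -1.0]]
force: [-0.1, -0.1, 0.0]
opening: 0.466
grasp_force: 0.0
```

Request:
step_arm(
  steps=[
    [0,0,-0.08,0,0,0,0],
    [0,0,-0.16,0,0,0,0],
    [-0.1,0,-0.2,0,0,0,0],
    [-0.2,0,-0.2,0,0,0,0.5],
    [-0.33,0,-0.2,0,0,0,1],
    [-0.42,0,-0.2,0,0,0,1],
    [-0.42,0,-0.2,0,0,0,1],
    [-0.42,0,-0.2,0,0,0,1],
  ],
)

```text
time_s: 11.53
position: [0.5413, -0.0402, 0.1226]
tcp_rot: [[0.207, -0.978, -0.0], [-0.978, -0.207, -0.0], [0.0, 0.0, -1.0]]
force: [0.1, 0.2, -0.5]
opening: 0.211
grasp_force: 0.0
```

```bash
python3 - <<'E'
from h import *
import pickle
s=read_state();print(s["time_s"],s["position"],s["force"],s["opening"],s["joint_positions"])
c=cam("wrist");pickle.dump(c,open("w6.pkl","wb"));save(c,"w6.png")
E
```

```text
11.5333 [ 0.54131392 -0.04016382  0.12259318] [ 0.1376777   0.21000918 -0.49814208] 0.21099727866361095 [-1.60349773e+01  3.44230228e+01  1.00148892e+02 -2.21418984e-02
  4.54296621e+01  1.52048078e+02]
```

View pics/w6.png

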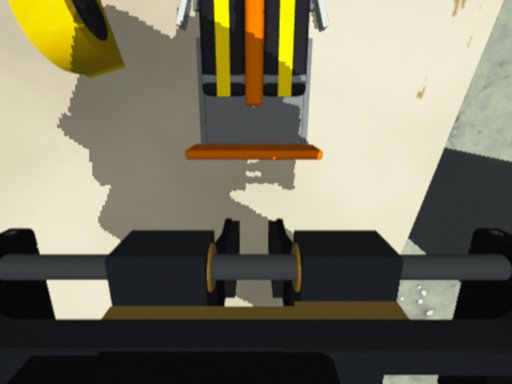

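The front plate spans columns 186–322 at rows 145–160, centred on the tool (254). I'll close the fingers and lower them behind the plate.

Request:
step_arm(
  steps=[
    [0,0,0.1,0,0,0,1],
    [0,0,0.2,0,0,0,1],
    [0,0,0.26,0,0,0,1],
    [0,0,0.28,0,0,0,1],
    [0,0,0.28,0,0,0,1],
    [0,0,0.28,0,0,0,1],
    [0,0,0.28,0,0,0,1],
  ],
)

```text
time_s: 12.17
position: [0.5429, -0.0424, 0.0395]
tcp_rot: [[0.203, -0.979, 0.003], [-0.979, -0.203, -0.001], [0.001, -0.002, -1.0]]
force: [-0.2, 0.2, -0.1]
opening: 0.005
grasp_force: 0.0
```

Request:
step_arm(
  steps=[
    [0.015,0,0,0,0,0,1],
    [0.03,0,0,0,0,0,1],
    [0.045,0,0,0,0,0,1],
    [0.06,0,0,0,0,0,1],
    [0.075,0,0,0,0,0,1],
    [0.09,0,0,0,0,0,1],
    [0.1,0,0,0,0,0,1],
    [0.1,0,0,0,0,0,1],
  ],
)

```text
time_s: 12.83
position: [0.5478, -0.0714, 0.0384]
tcp_rot: [[0.203, -0.979, -0.0], [-0.979, -0.203, 0.0], [-0.0, 0.0, -1.0]]
force: [0.4, 0.8, -0.4]
opening: 0.005
grasp_force: 0.0
```

Request:
step_arm(
  steps=[
    [0.02,0,0,0,0,0,1],
    [0.04,0,0,0,0,0,1],
    [0.055,0,0,0,0,0,1],
    [0.07,0,0,0,0,0,1],
    [0.085,0,0,0,0,0,1],
    [0.1,0,0,0,0,0,1],
    [0.115,0,0,0,0,0,1],
    [0.12,0,0,0,0,0,1],
  ],
)

```text
time_s: 13.5
position: [0.5544, -0.1055, 0.0384]
tcp_rot: [[0.203, -0.979, -0.002], [-0.979, -0.203, 0.002], [-0.003, 0.002, -1.0]]
force: [-1.0, 8.3, 3.4]
opening: 0.005
grasp_force: 4.0
```

Request:
step_arm(
  steps=[
    [0.01,0,0,0,0,0,1],
    [0.02,0,0,0,0,0,1],
    [0.03,0,0,0,0,0,1],
    [0.04,0,0,0,0,0,1],
    [0.04,0,0,0,0,0,1],
  ],
)

```text
time_s: 13.92
position: [0.5571, -0.1178, 0.0383]
tcp_rot: [[0.203, -0.979, -0.001], [-0.979, -0.203, 0.001], [-0.001, 0.001, -1.0]]
force: [-0.8, 3.9, 2.8]
opening: 0.006
grasp_force: 2.1
```

Request:
step_arm(
  steps=[
    [0.01,0,0,0,0,0,1],
    [0.02,0,0,0,0,0,1],
    [0.03,0,0,0,0,0,1],
    [0.03,0,0,0,0,0,1],
  ],
)

```text
time_s: 14.25
position: [0.5591, -0.1267, 0.0384]
tcp_rot: [[0.203, -0.979, -0.001], [-0.979, -0.203, 0.001], [-0.001, 0.001, -1.0]]
force: [-0.3, 3.6, 1.6]
opening: -0.001
grasp_force: 2.0
```

Request:
step_arm(
  steps=[
    [0.008,0,0,0,0,0,1],
    [0.016,0,0,0,0,0,1],
    [0.016,0,0,0,0,0,1],
  ],
)

```text
time_s: 14.5
position: [0.56, -0.1312, 0.0383]
tcp_rot: [[0.204, -0.979, -0.001], [-0.979, -0.204, 0.001], [-0.001, 0.001, -1.0]]
force: [-0.2, 4.5, 2.3]
opening: 0.006
grasp_force: 2.3
```

Request:
step_arm(
  steps=[
    [0.006,0,0,0,0,0,1],
    [0.012,0,0,0,0,0,1],
    [0.012,0,0,0,0,0,1],
  ],
)

```text
time_s: 14.75
position: [0.5607, -0.1344, 0.0384]
tcp_rot: [[0.204, -0.979, -0.001], [-0.979, -0.204, 0.001], [-0.001, 0.001, -1.0]]
force: [0.6, 4.6, 3.1]
opening: 0.006
grasp_force: 2.7
```

Request:
step_arm(
  steps=[
    [0.006,0,0,0,0,0,1],
    [0.012,0,0,0,0,0,1],
    [0.012,0,0,0,0,0,1],
  ],
)

```text
time_s: 15.0
position: [0.5614, -0.1377, 0.0384]
tcp_rot: [[0.203, -0.979, -0.001], [-0.979, -0.203, 0.002], [-0.002, 0.001, -1.0]]
force: [-0.2, 6.1, 2.2]
opening: 0.002
grasp_force: 3.1
```

Request:
step_arm(
  steps=[
    [0.005,0,0,0,0,0,1],
    [0.01,0,0,0,0,0,1],
    [0.01,0,0,0,0,0,1],
  ],
)

```text
time_s: 15.25
position: [0.5617, -0.1392, 0.0384]
tcp_rot: [[0.203, -0.979, -0.002], [-0.979, -0.203, 0.004], [-0.004, 0.001, -1.0]]
force: [1.2, 10.6, 4.3]
opening: 0.007
grasp_force: 5.1
```

Request:
step_arm(
  steps=[
    [0.004,0,0,0,0,0,1],
    [0.008,0,0,0,0,0,1],
    [0.008,0,0,0,0,0,1],
  ],
)

```text
time_s: 15.5
position: [0.5618, -0.1398, 0.0384]
tcp_rot: [[0.202, -0.979, -0.003], [-0.979, -0.202, 0.006], [-0.007, 0.002, -1.0]]
force: [1.3, 15.5, 4.7]
opening: 0.001
grasp_force: 7.6
```

Request:
step_arm(
  steps=[
    [0.004,0,0,0,0,0,1],
    [0.008,0,0,0,0,0,1],
    [0.008,0,0,0,0,0,1],
  ],
)

```text
time_s: 15.75
position: [0.5619, -0.1404, 0.0384]
tcp_rot: [[0.201, -0.979, -0.004], [-0.979, -0.201, 0.009], [-0.009, 0.002, -1.0]]
force: [1.8, 20.8, 6.4]
opening: 0.01
grasp_force: 9.9
```

Request:
step_arm(
  steps=[
    [0.003,0,0,0,0,0,1],
    [0.005,0,0,0,0,0,1],
    [0.005,0,0,0,0,0,1],
    [0.005,0,0,0,0,0,1],
  ],
)

```text
time_s: 16.08
position: [0.5619, -0.1407, 0.0384]
tcp_rot: [[0.201, -0.979, -0.005], [-0.979, -0.202, 0.01], [-0.011, 0.003, -1.0]]
force: [2.5, 23.3, 8.3]
opening: 0.006
grasp_force: 11.4
```

Request:
step_arm(
  steps=[
    [-0.01,0,0,0,0,0,1],
    [-0.025,0,0,0,0,0,1],
    [-0.04,0,0,0,0,0,1],
    [-0.05,0,0,0,0,0,1],
    [-0.05,0,0,0,0,0,1],
    [-0.05,0,0,0,0,0,1],
  ],
)

```text
time_s: 16.58
position: [0.5612, -0.1339, 0.0385]
tcp_rot: [[0.204, -0.979, 0.001], [-0.979, -0.204, -0.001], [0.001, -0.001, -1.0]]
force: [0.7, 0.6, 0.5]
opening: 0.004
grasp_force: 0.0
```

```bash
python3 - <<'E'
from h import *
import pickle
s=read_state();print(s["position"],s["force"])
a=cam("scene");b=cam("side");w=cam("wrist");pickle.dump((a,b,w),open("w7.pkl","wb"))
o=np.zeros((600,600,3),np.uint8)
o[:350,:600]=cv2.resize(a["im"][165:235,230:350],(600,350),interpolation=cv2.INTER_CUBIC)
o[350:,:333]=cv2.resize(w["im"],(333,250))
cv2.imwrite("pics/w7.png",o[:,:,::-1])
E
```

```text
[ 0.5612202  -0.13387554  0.03851751] [0.66379739 0.63986631 0.48829101]
```

View pics/w7.png

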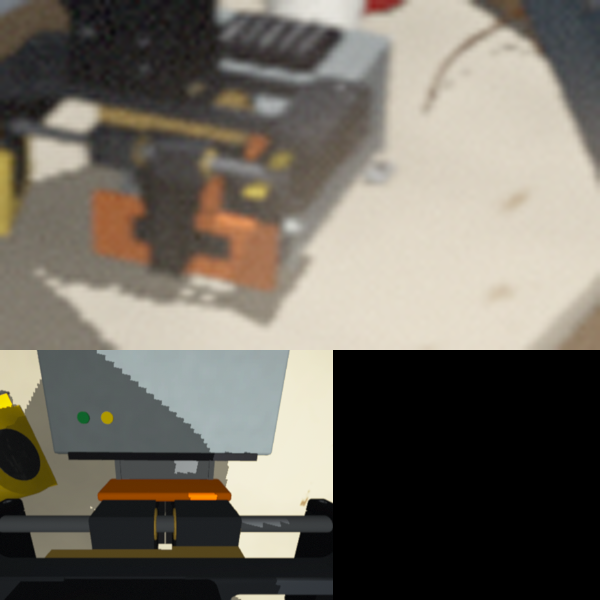

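The tray is in with its plate close to the mouth, and it stays put. I'll probe again: a seated tray should give free contact, then about 2 mm of play, then the rubber stop.

Request:
step_arm(
  steps=[
    [0.008,0,0,0,0,0,1],
    [0.012,0,0,0,0,0,1],
    [0.012,0,0,0,0,0,1],
  ],
)

```text
time_s: 16.98
position: [0.5614, -0.1364, 0.0385]
tcp_rot: [[0.203, -0.979, -0.0], [-0.979, -0.203, 0.001], [-0.001, 0.0, -1.0]]
force: [-0.1, 1.6, 1.0]
opening: -0.0
grasp_force: 0.9
```

Request:
step_arm(
  steps=[
    [0.004,0,0,0,0,0,1],
    [0.004,0,0,0,0,0,1],
  ],
)

```text
time_s: 17.15
position: [0.5612, -0.1367, 0.0385]
tcp_rot: [[0.203, -0.979, -0.001], [-0.979, -0.203, 0.002], [-0.002, 0.001, -1.0]]
force: [0.5, 4.6, 1.6]
opening: 0.009
grasp_force: 2.3
```

Request:
step_arm(
  steps=[
    [0.004,0,0,0,0,0,1],
    [0.004,0,0,0,0,0,1],
  ],
)

```text
time_s: 17.32
position: [0.561, -0.1373, 0.0385]
tcp_rot: [[0.203, -0.979, -0.002], [-0.979, -0.203, 0.002], [-0.003, 0.002, -1.0]]
force: [-0.2, 6.1, 2.6]
opening: 0.009
grasp_force: 3.1
```

Request:
step_arm(
  steps=[
    [0.004,0,0,0,0,0,1],
    [0.004,0,0,0,0,0,1],
  ],
)

```text
time_s: 17.48
position: [0.5609, -0.138, 0.0385]
tcp_rot: [[0.203, -0.979, -0.003], [-0.979, -0.203, 0.003], [-0.004, 0.002, -1.0]]
force: [-1.2, 7.5, 4.3]
opening: 0.006
grasp_force: 3.6
```

Request:
step_arm(
  steps=[
    [0.004,0,0,0,0,0,1],
    [0.004,0,0,0,0,0,1],
  ],
)

```text
time_s: 17.65
position: [0.5609, -0.1389, 0.0385]
tcp_rot: [[0.203, -0.979, -0.003], [-0.979, -0.203, 0.004], [-0.004, 0.003, -1.0]]
force: [-1.0, 7.8, 4.1]
opening: 0.004
grasp_force: 4.0
```

Request:
step_arm(
  steps=[
    [0.004,0,0,0,0,0,1],
    [0.004,0,0,0,0,0,1],
  ],
)

```text
time_s: 17.82
position: [0.5609, -0.1393, 0.0385]
tcp_rot: [[0.203, -0.979, -0.004], [-0.979, -0.203, 0.005], [-0.005, 0.003, -1.0]]
force: [0.4, 10.3, 5.4]
opening: 0.004
grasp_force: 5.0
```

Request:
step_arm(
  steps=[
    [0.004,0,0,0,0,0,1],
    [0.004,0,0,0,0,0,1],
  ],
)

```text
time_s: 17.98
position: [0.5609, -0.1397, 0.0385]
tcp_rot: [[0.203, -0.979, -0.005], [-0.979, -0.203, 0.006], [-0.007, 0.003, -1.0]]
force: [-0.7, 12.0, 6.0]
opening: 0.005
grasp_force: 6.2
```

The profile shows the tray resting at y ≈ -0.1365, soft travel of about 2 mm to -0.139, then a stiff elastic rise. That fits the catches being in, followed by the rubber stop. I'll press once more to about 24 N to be sure, then withdraw.

Request:
step_arm(
  steps=[
    [0.006,0,0,0,0,0,1],
    [0.01,0,0,0,0,0,1],
    [0.01,0,0,0,0,0,1],
  ],
)

```text
time_s: 18.23
position: [0.5609, -0.1404, 0.0385]
tcp_rot: [[0.202, -0.979, -0.006], [-0.979, -0.202, 0.009], [-0.01, 0.004, -1.0]]
force: [0.1, 18.5, 8.4]
opening: 0.004
grasp_force: 9.2
```

Request:
step_arm(
  steps=[
    [0.004,0,0,0,0,0,1],
    [0.006,0,0,0,0,0,1],
    [0.006,0,0,0,0,0,1],
    [0.006,0,0,0,0,0,1],
  ],
)

```text
time_s: 18.57
position: [0.561, -0.1407, 0.0385]
tcp_rot: [[0.202, -0.979, -0.007], [-0.979, -0.202, 0.011], [-0.012, 0.005, -1.0]]
force: [1.1, 22.0, 9.8]
opening: 0.004
grasp_force: 11.0
```

Request:
step_arm(
  steps=[
    [0.003,0,0,0,0,0,1],
    [0.003,0,0,0,0,0,1],
    [0.003,0,0,0,0,0,1],
  ],
)

```text
time_s: 18.82
position: [0.561, -0.141, 0.0385]
tcp_rot: [[0.202, -0.979, -0.008], [-0.979, -0.202, 0.012], [-0.013, 0.005, -1.0]]
force: [0.5, 23.7, 8.9]
opening: 0.009
grasp_force: 11.8
```

Request:
step_arm(
  steps=[
    [-0.02,0,0,0,0,0,1],
    [-0.04,0,0,0,0,0,1],
    [-0.08,0,0,0,0,0,1],
    [-0.15,0,0,0,0,0,1],
    [-0.2,0,-0.05,0,0,0,1],
    [-0.25,0,-0.15,0,0,0,1],
    [-0.3,0,-0.3,0,0,0,1],
    [-0.3,0,-0.35,0,0,0,1],
  ],
)

```text
time_s: 19.48
position: [0.546, -0.0596, 0.1463]
tcp_rot: [[0.205, -0.979, 0.003], [-0.979, -0.205, -0.001], [0.002, -0.002, -1.0]]
force: [-0.3, 0.3, -0.0]
opening: 0.006
grasp_force: 0.0
```

```bash
python3 - <<'E'
from h import *
import pickle
s=read_state();print(s["time_s"],s["position"],s["force"])
c=cam("wrist");save(c,"w8.png");pickle.dump(c,open("w8.pkl","wb"))
im=c["im"].astype(int)
for st,r,pts in orange(c):
    print(st)
    if st[2]>60:
        for v,z in((st[1]+st[3],.041),(st[1],.041)): print([onz(c,u,v,z).round(4).tolist() for u in(st[0],st[0]+st[2])])
print([int(np.argmin(np.diff(im[:150,u].sum(1)))) for u in range(200,310,10)])
a0=pickle.load(open("c0.pkl","rb"))[0]["im"].astype(int);a=cam("scene")["im"].astype(int)
d=abs(a-a0).sum(2)
for n,(x0,y0,x1,y1) in dict(tape=(215,183,238,214),jar=(280,148,305,172),glass=(315,155,352,190)).items(): print(n,(d[y0:y1,x0:x1]>120).mean().round(3))
E
```

```text
19.4833 [ 0.54601204 -0.05959845  0.14625512] [-0.28611311  0.33071603 -0.02827044]
[245, 20, 18, 25, 334]
[188, 83, 132, 11, 1303]
[[0.6179, -0.1342, 0.041], [0.5118, -0.1564, 0.041]]
[[0.619, -0.1426, 0.041], [0.5141, -0.1645, 0.041]]
[33, 9, 29, 29, 9, 9, 10, 10, 29, 10, 10]
tape 0.324
jar 0.335
glass 0.127
```

The camera puts the tray origin at about 50 mm in the dock, which is in range, with yaw straight at -78.2°. I'll check the bystanders and that the tray isn't creeping, then hand in if it's fine.

Request:
step_arm(
  steps=[
    [-0.2,0,-0.1,0,0,0,1],
    [-0.4,0,-0.2,0,0,0,1],
    [-0.5,0,-0.3,0,0,0,1],
    [-0.6,0,-0.3,0,0,0,1],
    [-0.6,0,-0.3,0,0,0,1],
    [-0.6,0,-0.3,0,0,0,1],
    [-0.6,0,-0.3,0,0,0,1],
    [-0.6,0,-0.3,0,0,0,1],
  ],
)

```text
time_s: 20.25
position: [0.508, 0.0971, 0.2316]
tcp_rot: [[0.226, -0.974, 0.001], [-0.974, -0.226, 0.027], [-0.026, -0.007, -1.0]]
force: [-0.8, -0.2, 0.4]
opening: 0.004
grasp_force: 0.0
```

```bash
python3 - <<'E'
from h import *
import pickle
a0,b0=pickle.load(open("c0.pkl","rb"));a=cam("scene");b=cam("side");w=cam("wrist")
print(read_state()["position"],read_state()["time_s"])
def yel(c,box):
    x0,y0,x1,y1=box;m=cv2.inRange(cv2.cvtColor(c["im"],cv2.COLOR_RGB2HSV),(20,120,90),(34,255,255))[y0:y1,x0:x1]
    p=np.argwhere(m); return len(p),p.mean(0).round(1) if len(p) else None
print("tape",yel(a0,(212,180,240,215)),yel(a,(212,180,240,215)))
print("jar scene",yel(a0,(275,145,310,175)),yel(a,(275,145,310,175)),"side",yel(b0,(250,225,275,275)),yel(b,(250,225,275,275)))
d=abs(b["im"].astype(int)-b0["im"].astype(int)).sum(2);print("glasses side",(d[255:302,160:240]>100).mean())
for st,r,pts in orange(w):
    if st[2]>60: print(st,[onz(w,u,st[1]+st[3],.041).round(4).tolist() for u in(st[0],st[0]+st[2])])
E
```

```text
[0.50809869 0.09672742 0.23142501] 20.4
tape (298, array([18. , 14.6])) (287, array([18.4, 14.7]))
jar scene (166, array([10.3, 17.6])) (167, array([10.2, 17.5])) side (150, array([11.9, 10.8])) (150, array([11.9, 10.8]))
glasses side 0.3824468085106383
```

```bash
python3 -c "
from rig import *
print(hand_in())"
```

```text
the job is handed in; nothing more can be done
None
```

I turned the battery tray, slid it into the dock contact end first and pushed it onto its end stop at about 24 N, then let go and handed in at 20.4 s. The catches can't be seen, so the click is inferred from the force profile; the tape and jar hadn't moved, but the spectacles check was inconclusive, probably because of the arm's shadow (the arm only passed well above their height).

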